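Lock the blue cartridge into the paste dispenser and prime it with two crank turns

TASK

Load the blue cartridge into the dispenser: set it in the round socket with its lugs at the white marks, push it down against the spring, turn it clockwise to the stop at the red marks and let it spring up into the lock. Then prime the dispenser by cranking exactly two full turns clockwise, leaving the crank arm pointing at the socket again. Leave the orange cartridge, the pigment dish and the blue-black jar where they stand.

Things in the scene. Friction and masses are not known exactly. Their poses are not given: they have to be found in the camera images.
- dispenser: Fixed dispenser, steel foot plate 250x92x10 mm. Origin: on the table, on the socket's vertical axis; x points level from the socket to the crank, z up. Socket: aluminium ring 80 mm across, rim 40 mm above the table. Blue gear housing 72 mm across, 50 mm high, under the crank; blue bridge 34 mm high between them; small spout on the +y side.
- socket_rim (a point): Centre of the socket's mouth, on its axis, level with the rim (40 mm above the table); axes as dispenser. Bore 42 mm, open at the top, with two entry gaps for the lugs along the dispenser's +x and -x (white marks on the rim), about 8 degrees of play either way.
- lock_mark: Two red marks on the socket rim. Origin at the centre of the mouth; its x axis (either way round) is where the lugs lie when locked, 75 degrees clockwise seen from above from the entry direction (dispenser x). A stop ends the turn about 5 degrees past the mark.
- spring_plate (a joint): Sprung steel plate, 35 mm across, in the socket: 0 when free (its top 8 mm below the rim), grows as it is pushed down (m). Pushes up with about 4 N when free, 7 N under a locked cartridge (0.0035), 12 N under one pushed fully down (0.0105).
- blue_cartridge_grip (a point): Blue cartridge, 81 mm tall, 0.13 kg, upright on the table. This point: on its axis, 56 mm above its underside, mid-height of its block grip (44 mm along x, 30 mm along y, from 29 to 81 mm up; grip across the 30 mm). White stripe on top along x, above the lugs. Below the grip a flange 58 mm across, 18.5 to 29 mm up. Half a turn round is the same. Locked and let go, this point is 44.5 mm above the rim.
- blue_cartridge_lugs (a point): Middle of the blue cartridge between its two lugs, 5 mm above its underside; axes as the grip. Neck 38 mm across with chamfered foot; lugs 10 mm wide, 6 mm high, 52 mm over the tips, along +x and -x. Height against the rim: -3 mm resting on the free plate; below -10 mm the lugs pass under the lip; -13.5 mm fully down (flange on rim); -6.5 mm locked, sprung up into pockets.
- orange_cartridge_grip (a point): An identical cartridge in orange, not to be used; the same point of it.
- crank (a joint): Turn of the crank about the vertical axis at crank_axis, in rad, 0 at the start (parked, arm pointing at the socket, above the red mark on the housing), growing clockwise seen from above; it counts on over full turns (6.283 each). A stop at 0 blocks turning the other way. Friction of about 0.06 N m holds it where it is left.
- crank_axis (a point): Point on the crank's axis, 130 mm from the socket axis along the dispenser's x, 91 mm above the table (the height of the knob's middle); axes as dispenser.
- knob_grip (a point): Middle of the crank's upright black knob, 91 mm above the table. Knob 18 mm in diameter, 44 mm high (65 to 109 mm above the table), spins freely on the crank arm, 45 mm from the crank axis: gripped from above it can be led round the circle without turning the hand. The arm's upper face is 64 mm above the table.
- pigment_dish_s: White pigment dish 57 mm in diameter, 16 mm high, standing on the table beside the dispenser's spout. Origin at its underside.
- jar_a: Pigment jar with blue body and black cap, 46 mm in diameter, 50 mm high, a bystander. Origin at its underside.
There are look-alikes about, which are no part of the job. Of the things that look like the part that bears blue_cartridge_grip, the largest one is meant.

How it is judged (in metres and radians):
On the way, in this order (a step that is already met when the one before it is completed fails the run):
1. the blue cartridge is locked in the socket: sprung up into the pockets at the red marks (horizontal distance between blue_cartridge_grip and socket_rim below 0.004 m and angle between the x axis of blue_cartridge_grip and the x axis of lock_mark, either way round below 0.17 rad and angle between blue_cartridge_grip's own z axis and vertical below 0.07 rad and z of blue_cartridge_grip in the frame of socket_rim between 0.0415 and 0.0475 m), for 0.2 s.
2. the crank has been turned two full turns clockwise and stands still (all of step 1 and value of joint crank between 12.266 and 12.866 rad and velocity of joint crank between -0.1 and 0.1 rad/s), for 0.2 s.
At the end, for the whole second after the job is handed in: Blue cartridge locked: within 4 mm of the socket axis, upright within 0.07 rad, lugs within 0.17 rad of the red marks, grip point 41.5 to 47.5 mm above the rim. Crank at rest at two turns, within 0.30 rad. Orange cartridge upright (0.15 rad); it, dish and jar within 20 mm of their starts (all of step 2 and distance of each of orange_cartridge_grip, pigment_dish_s, jar_a from where it was at the start of the episode below 0.02 m and angle between orange_cartridge_grip's own z axis and vertical below 0.15 rad); the robot touches nothing.
It fails at once if the crank is turned past two turns by more than 0.30 rad (value of joint crank above 12.866 rad).
It fails at once if the crank is turned by more than 0.4 rad while the blue cartridge is not locked (value of joint crank above 0.4 rad and not (horizontal distance between blue_cartridge_grip and socket_rim below 0.004 m and angle between the x axis of blue_cartridge_grip and the x axis of lock_mark, either way round below 0.17 rad and angle between blue_cartridge_grip's own z axis and vertical below 0.07 rad and z of blue_cartridge_grip in the frame of socket_rim between 0.0415 and 0.0475 m)).
It fails at once if the orange cartridge is moved by more than 20 mm (distance of orange_cartridge_grip from where it was at the start of the episode above 0.02 m).
It fails at once if the pigment dish or the jar is moved by more than 20 mm (distance of any of pigment_dish_s, jar_a from where it was at the start of the episode above 0.02 m).
It also fails if it takes over 72 s, if anything falls off the work surface, if the arm or the gripper's body presses on something with over 40 N, if the wrist force passes 120 N, or if a joint passes its speed limit or range.

ROBOT

A 6-joint arm with a two-finger parallel gripper is mounted at the origin on a cart in front of the work surface, level with it; the furniture and walls round the work are solid. World frame = base frame: x ahead of the robot, y to its left, z up, the work surface at z = 0. Lengths are in mm, angles in rad, forces in N, time in s.
With the tool pointing down it reaches from about 350 to 1000 mm from the base axis. Payload 7.1 kg.
Tool frame: the origin (TCP) lies midway between the tips of the shut fingers; the grasp point (between the pads) lies 19 mm behind it; x points along the fingers, y is the direction in which the jaws open and shut, and the axes are right-handed (so a half turn about x gives the same grasp; the last joint's range is limited). The gripper opens to 85 mm and grips with 20 to 120 N. Pads are 22 mm wide; open, the fingers measure 114 mm over their backs; the gripper's body (76 mm by 85 mm) begins 54 mm behind the grasp point. The pads swing forward as they close: fully open they stand 13 mm farther back than shut.
Start: joints at [-1.216, 0.423, 1.63, -0, 1.089, -0.019], TCP at [228.238, -581.818, 231.319] pointing down, gripper open.
Joint ranges: [-3, 3], [-0.9, 2.11], [0.09, 2.58], [-1.31, 4.45], [0.11, 2.69], [-2.54, 2.54]. Speed limits (rad/s): [2.39, 2.39, 3.01, 3.14, 3.14, 3.14].

INTERFACE

Orientations are given as a unit quaternion [x, y, z, w].
In Python, from station import * gives the robot as it stands.
- The arm moves only by the shell command python3 -m pendant 'ROWS' [OPENING]. ROWS is JSON, one flat list of numbers, 4 for each row, row after row: the shift along the tool's x, y, z in m, then the turn about the tool's x in degrees. In form: [tx, ty, tz, turn, tx, ty, tz, turn, ...]. A call has exactly 5 rows; each row is the pose to reach, as a shift and turn from the pose commanded when the call began, along the tool's axes at that moment; what a row does not reach only later rows make up. A row lasts 1/8 s, in which the tool goes at most 62.5 mm and 10.7 degrees, less where a joint would pass 70% of its speed; a pose out of reach is approached as far as the arm can. A call with a gripper value outside its range is refused whole. OPENING is the opening, from 0 (shut) to 1 (fully open), set as the call begins (- or left out, the last holds). The fingers move at their own pace and stop on an object; the grip force is fixed at half the most. Time passes only in rows, so rows that repeat a pose let the fingers close, or fill a call up. It gives the time, the measured TCP pose, the force and the opening at its end, in the units of the state.
- get_state(): the state, without advancing time (a new reading comes with each control period).
- grab_frame(name): name is "scene" or "top"; returns the picture (480x640x3 uint8, red, green, blue); there is no depth.
- camera_params(name): a dict with "K" (3x3 intrinsics, pixels), "view" (4x4, takes a point from world to camera coordinates). Camera axes: x right, y down, z forward; pixel columns grow to the right and rows downward; lengths in mm; the calibration is good to about 2 mm. A picture is of the moment at which its call begins. camera_params takes no time and is no camera call.
- finish_job(): hands the job in, once; it reports no verdict.
The state is a dict: "clock": time; "joints": joint angles; "joint_vel": joint speeds; "effort": joint torques, N m; "ee_pos": TCP position; "tool_rot": TCP orientation; "contact_force": force on the tool from outside, world axes, zero at the start; "torque": the same for the moment, N m; "grip_width": finger opening in mm.
Only numpy, scipy, OpenCV 4.12 (cv2) and the standard library are available. Lean on these libraries where they do the work, as an engineer would, in place of code of your own. Each camera call takes 0.05 s, during which the arm holds its last target.

## Working session

There is one attempt and no reset: what is moved stays moved. The work goes in short steps, Python scripts to look and compute and a shell command to move; the robot and the scene stay as the last step left them, time stands still between calls to the robot, and variables do not carry over. Pictures are saved under pics/ and viewed, and the job is handed in when it is done.

```bash
mkdir -p pics; ls; python3 - <<'E'
from station import *
import cv2
for n in("scene","top"):
    cv2.imwrite(f"pics/{n}0.png",grab_frame(n)[:,:,::-1])
    p=camera_params(n);print(n,p["K"],p["view"])
print(get_state())
E
```

```text
pics
scene [[473.75640046   0.         323.76829745]
 [  0.         473.75640046 243.39472566]
 [  0.           0.           1.        ]] [[-7.55499868e-01 -6.55096737e-01 -8.25923802e-03  4.84473715e+02]
 [-4.16182984e-01  4.89629027e-01 -7.66195236e-01  2.20999343e+02]
 [ 5.05975962e-01 -5.75423045e-01 -6.42554780e-01  8.06659429e+02]
 [ 0.00000000e+00  0.00000000e+00  0.00000000e+00  1.00000000e+00]]
top [[488.54995629   0.         317.69068913]
 [  0.         488.54995629 238.214795  ]
 [  0.           0.           1.        ]] [[-2.12441117e-02 -9.99615191e-01  1.78369510e-02  1.05723797e+02]
 [-9.80384617e-01  1.73321354e-02 -1.96330331e-01  5.22867032e+02]
 [ 1.95945629e-01 -2.16579358e-02 -9.80375563e-01  8.61978166e+02]
 [ 0.00000000e+00  0.00000000e+00  0.00000000e+00  1.00000000e+00]]
{'clock': 0.1, 'joints': array([-1.21602550e+00,  4.23771206e-01,  1.63062604e+00, -3.64178402e-05,
        1.08862533e+00, -1.90203888e-02]), 'joint_vel': array([ 0.00011283, -0.00096831, -0.00138568, -0.00098278, -0.00053721,
       -0.00187038]), 'effort': array([-9.44536478e-04, -5.58427763e+01, -2.82445264e+01, -6.35701258e-05,
        3.00485226e-03, -2.03841995e-05]), 'ee_pos': array([ 228.04288941, -581.36369538,  230.61430237]), 'tool_rot': array([-0.69469608, -0.13188951,  0.6948875 , -0.13089643]), 'contact_force': array([ 1.00460338,  0.03541082, -0.21290652]), 'torque': array([-0.00382937,  0.00562614, -0.00206898]), 'grip_width': 85.40899790031223}
```

View pics/scene0.png

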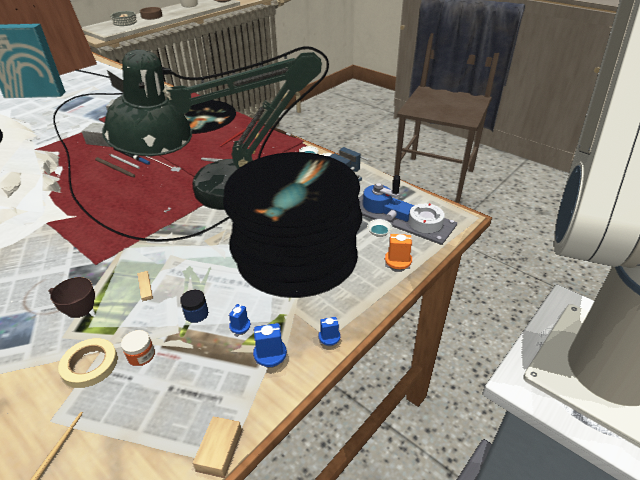

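View pics/top0.png

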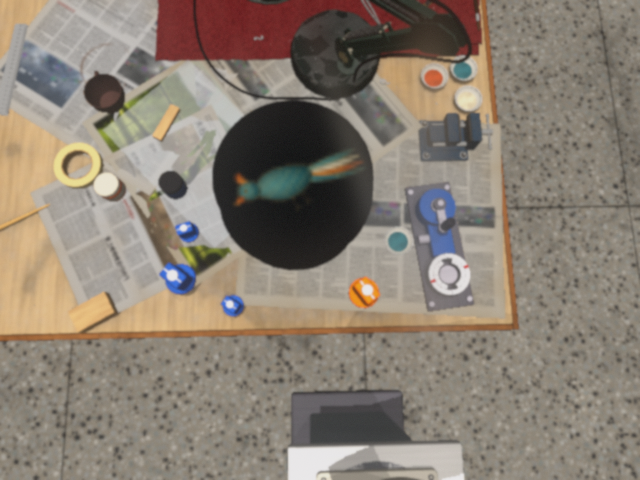

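```bash
cat > h.py <<'E'
import numpy as np,cv2
from station import *
from scipy.spatial.transform import Rotation as R
def cast(n,u,v,z):
    p=camera_params(n);K=p["K"];V=p["view"]
    d=V[:3,:3].T@np.linalg.solve(K,[u,v,1.]);c=-V[:3,:3].T@V[:3,3]
    return c+d*(z-c[2])/d[2]
def proj(n,P):
    p=camera_params(n);q=p["view"][:3,:3]@np.array(P,float)+p["view"][:3,3];q=p["K"]@q
    return q[:2]/q[2]
def tri(uv1,uv2):
    A=[];b=[]
    for n,(u,v) in(("scene",uv1),("top",uv2)):
        p=camera_params(n);V=p["view"]
        d=V[:3,:3].T@np.linalg.solve(p["K"],[u,v,1.]);d/=np.linalg.norm(d);c=-V[:3,:3].T@V[:3,3]
        M=np.eye(3)-np.outer(d,d);A.append(M);b.append(M@c)
    return np.linalg.lstsq(np.vstack(A),np.hstack(b),rcond=None)[0]
def zoom(n,img,x,y,w,h,s):
    cv2.imwrite(n,cv2.resize(img[y:y+h,x:x+w],None,fx=s,fy=s,interpolation=cv2.INTER_CUBIC))
E
python3 - <<'E'
from h import *
t=cv2.imread("pics/top0.png");s=cv2.imread("pics/scene0.png")
zoom("pics/t_disp.png",t,380,160,120,150,4)
zoom("pics/s_disp.png",s,340,140,130,120,5)
a=cv2.resize(t[215:325,150:260],None,fx=5,fy=5,interpolation=2)
cv2.imwrite("pics/t_blue.png",a)
zoom("pics/s_blue.png",s,220,290,130,90,6)
for n,im in(("scene",s),("top",t)):
    hsv=cv2.cvtColor(im,cv2.COLOR_BGR2HSV)
    m=cv2.inRange(hsv,(105,150,60),(125,255,255))
    k,l,st,c=cv2.connectedComponentsWithStats(m)
    print(n,[(st[i].tolist(),c[i].round(1).tolist()) for i in range(1,k) if st[i,4]>60])
print(cast("top",449,274,40),cast("scene",427,211,40),cast("top",447,225,91))
E
```

```text
scene [([364, 185, 50, 36, 821], [385.1, 204.0]), ([229, 306, 21, 28, 388], [239.3, 321.3]), ([319, 321, 21, 24, 391], [329.2, 333.3]), ([254, 323, 33, 44, 954], [269.3, 347.8])]
top [([166, 264, 29, 29, 354], [180.4, 277.7]), ([226, 296, 16, 12, 76], [235.6, 300.6]), ([223, 302, 13, 13, 62], [229.2, 310.2])]
[ 454.31649616 -149.20377665   40.        ] [ 456.94512688 -154.10038606   40.        ] [ 536.98368478 -137.28511975   91.        ]
```

View pics/t_disp.png

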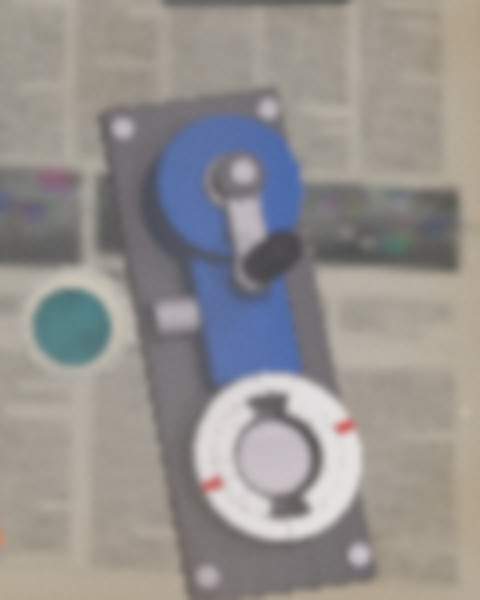

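View pics/s_disp.png

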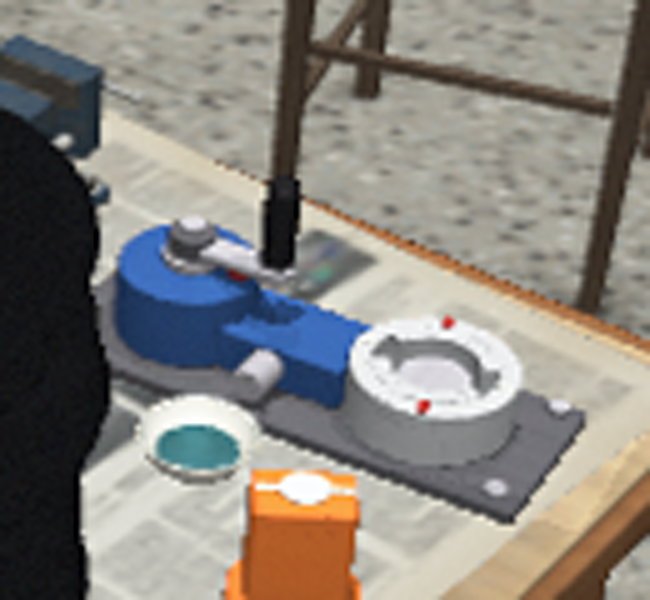

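View pics/t_blue.png

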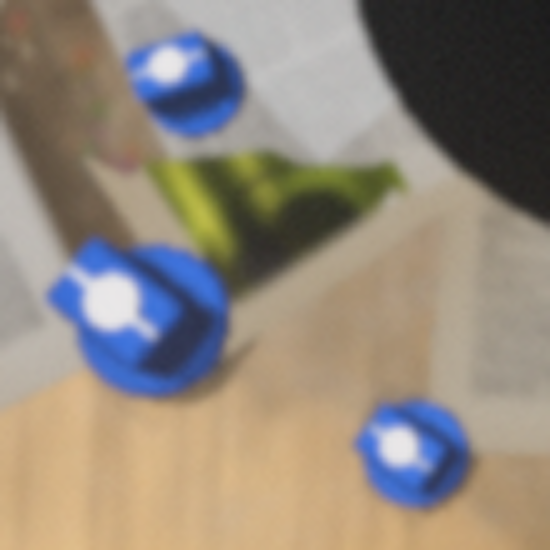

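View pics/s_blue.png

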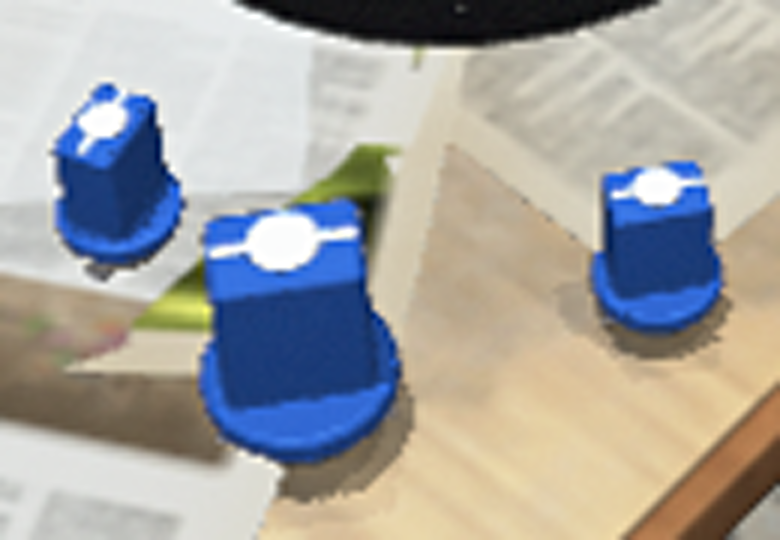

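```bash
python3 - <<'E'
from h import *
im={"scene":cv2.imread("pics/scene0.png"),"top":cv2.imread("pics/top0.png")}
win={"top":{"disc":(163,264,20,22),"rim":(424,250,50,52),"knob":(436,212,24,24),"flange":(160,255,45,45),"piv":(428,190,24,28)},"scene":{"disc":(256,322,26,24),"rim":(408,200,40,30),"knob":(388,172,16,26),"flange":(250,318,42,52)}}
for n in im:
    hsv=cv2.cvtColor(im[n],cv2.COLOR_BGR2HSV)
    for k,(x,y,w,h) in win[n].items():
        c=hsv[y:y+h,x:x+w]
        if k in("disc","rim"): m=cv2.inRange(c,(0,0,195),(180,60,255))
        elif k=="knob": m=cv2.inRange(c,(0,0,0),(180,255,60))
        elif k=="piv": m=cv2.inRange(c,(0,0,150),(180,90,255))
        else: m=cv2.inRange(c,(100,110,40),(130,255,255))
        cs,_=cv2.findContours(m,cv2.RETR_EXTERNAL,cv2.CHAIN_APPROX_NONE)
        b=max(cs,key=cv2.contourArea);hull=cv2.convexHull(b)
        M=cv2.moments(b)
        e=cv2.fitEllipse(hull) if len(hull)>=5 else None
        print(n,k,len(cs),cv2.contourArea(b),"cent",round(M['m10']/M['m00']+x,2),round(M['m01']/M['m00']+y,2),"ell",(e[0][0]+x,e[0][1]+y),e[1:],"bb",cv2.boundingRect(b))
E
```

```text
scene disc 3 83.0 cent 267.01 329.86 ell (267.19386768341064, 329.95078134536743) ((8.250056266784668, 23.514774322509766), 87.25756072998047) bb (0, 4, 24, 9)
scene rim 2 656.5 cent 427.94 210.39 ell (427.10375785827637, 207.7131667137146) ((30.157485961914062, 40.45585250854492), 102.37977600097656) bb (0, 0, 40, 24)
scene knob 1 104.0 cent 395.9 183.05 ell (395.72915029525757, 183.10504531860352) ((7.340486526489258, 23.498151779174805), 5.11146879196167) bb (4, 0, 8, 22)
scene flange 3 908.0 cent 269.32 348.07 ell (269.58606147766113, 344.57038497924805) ((35.92668151855469, 44.840450286865234), 7.418910980224609) bb (3, 5, 34, 44)
top disc 1 94.0 cent 171.81 274.79 ell (171.45054244995117, 274.69930934906006) ((10.785259246826172, 20.431812286376953), 126.14642333984375) bb (0, 4, 18, 14)
top rim 2 1207.0 cent 449.34 273.73 ell (449.3871765136719, 273.7357120513916) ((39.277408599853516, 41.4543342590332), 128.12074279785156) bb (5, 4, 41, 40)Traceback (most recent call last):
  File "<stdin>", line 13, in <module>
ValueError: max() iterable argument is empty
```

```bash
python3 - <<'E'
from h import *
z4=lambda x,y:((x+.5)/4-.5+380,(y+.5)/4-.5+160)
z5=lambda x,y:((x+.5)/5-.5+340,(y+.5)/5-.5+140)
b=[cast("top",*z4(*q),10) for q in((122,128),(269,109),(360,555),(208,576))]
for q in b: print("bolt",q.round(1))
for i,j in((2,1),(3,0)):
    d=b[j]-b[i];print("axis deg",np.degrees(np.arctan2(d[1],d[0])),np.linalg.norm(d))
d=b[0]-b[1];print("y deg",np.degrees(np.arctan2(d[1],d[0])), np.linalg.norm(d),"center",np.mean(b,0))
print("rim top",cast("top",449.25,273.73,40),"scene",cast("scene",426.8,213.2,40),"tri",tri((426.8,213.2),(449.25,273.73)))
r=[cast("top",*z4(*q),40) for q in((213,485),(346,427))];print("red",r,np.degrees(np.arctan2(*(r[1]-r[0])[1::-1])),np.mean(r,0))
r=[cast("scene",*z5(*q),40) for q in((424,406),(448,323))];print("redS",r,np.degrees(np.arctan2(*(r[1]-r[0])[1::-1])),np.mean(r,0))
print("gap",[cast("top",*z4(*q),40) for q in((268,403),(291,506))])
print("knob top", cast("top",*z4(284,245),109),"knob scene", cast("scene",395.9,176,109),"pivot",cast("top",*z4(241,170),75))
t=cast("top",171.6,274.7,81);s=cast("scene",266.7,329.8,81);print("disc",t,s,tri((266.7,329.8),(171.6,274.7)))
# stripe ends
z=lambda x,y:((x+.5)/5-.5+150,(y+.5)/5-.5+215); w=lambda x,y:((x+.5)/6-.5+220,(y+.5)/6-.5+290)
a,c=cast("top",*z(72,268),81),cast("top",*z(153,334),81);d=c-a;print(a,c,np.degrees(np.arctan2(d[1],d[0])))
a,c=cast("scene",*w(212,253),81),cast("scene",*w(358,231),81);d=c-a;print(a,c,np.degrees(np.arctan2(d[1],d[0])))
# stack, jar, orange, dish
print("orange",cast("scene",401,237.5,81),"dish",cast("top",398,241,16),"stack top far/near",)
# stack top height: bird centre
print("stack tri (beak/crest)",tri((324,165),(362,160)),tri((262,213),(240,190)))
c=lambda n:-camera_params(n)["view"][:3,:3].T@camera_params(n)["view"][:3,3]
print(c("scene"),c("top"))
s=get_state();print(R.from_quat(s["tool_rot"]).as_matrix().round(3))
E
```

```text
bolt [624.7 -92.2  10. ]
bolt [ 633.4 -166.7   10. ]
bolt [ 410.2 -194.2   10. ]
bolt [ 401.7 -120.4   10. ]
axis deg 7.020615218175298 224.86736183726856
axis deg 7.209102438865844 224.75130307467424
y deg 96.67355417016765 75.06210161343274 center [ 517.51187506 -143.37273675   10.        ]
rim top [ 454.81525368 -149.71207997   40.        ] scene [ 452.74941855 -146.37090898   40.        ] tri [ 455.1149447  -150.83957699   36.38802356]
red [array([ 442.00913314, -118.0015474 ,   40.        ]), array([ 468.09119866, -182.62301805,   40.        ])] -68.02035663717957 [ 455.0501659  -150.31228273   40.        ]
redS [array([ 441.57409648, -117.86967232,   40.        ]), array([ 467.38905474, -181.00229306,   40.        ])] -67.76032405802542 [ 454.48157561 -149.43598269   40.        ]
gap [array([ 480.15951117, -146.62527417,   40.        ]), array([ 431.50804212, -153.83771221,   40.        ])]
knob top [ 540.32264379 -138.95846368  109.        ] knob scene [ 540.26147635 -138.09754609  109.        ] pivot [ 584.22680337 -131.93341234   75.        ]
disc [457.54909826 356.0991412   81.        ] [457.11223322 355.07046736  81.        ] [457.07914653 355.62496311  81.70969662]
[469.39930087 369.93742739  81.        ] [445.366066   340.55681741  81.        ] -129.2830445534096
[468.87879757 370.52317762  81.        ] [443.93869412 339.02599528  81.        ] -128.37289064773898
orange [423.33402252  10.76224789  81.        ] dish [523.51459635 -61.33289669  16.        ] stack top far/near
stack tri (beak/crest) [626.74422365  19.89641625 177.75691343] [584.26618675 225.56763961 184.72835603]
[ 49.84571339 673.33988199 691.65289973] [345.95594953 115.28937907 945.831197  ]
[[-0.001  0.365 -0.931]
 [ 0.001 -0.931 -0.365]
 [-1.    -0.001  0.   ]]
```

```bash
cat >> h.py <<'E'
def cur(s=None):
    s=s or get_state();m=R.from_quat(s["tool_rot"]).as_matrix()
    return s["ee_pos"],np.degrees(np.arctan2(m[1,1],m[0,1])),m
def rows(wps,m=None,p0=None,psi0=None):
    p,psi,mm=cur()
    if m is None:m=mm
    if p0 is not None:p=np.array(p0,float)
    if psi0 is not None:psi=psi0
    for x,y,z,a in wps:
        d=m.T@(np.array([x,y,z])-p)/1000
        t=-(a-psi); t=(t+180)%360-180
        print("[%.4f, %.4f, %.4f, %.2f]"%(*d,t))
E
python3 - <<'E'
from h import *
print(proj("top",(600,130,180)),cast("top",293,185,180))
S=np.array([228.2,-581.8,231.3]);psi=-68.6
# arc 22 rows
P=[]
for i in range(1,22):
    f=i/21;a=np.radians(-68.6+f*(37.9+68.6));r=625+f*(579.3-625);P.append((r*np.cos(a),r*np.sin(a),min(270,231+i*10),-68.6+209.6*f))
p=S;q=psi
for c in range(0,21,5):
    c_=np.radians(q);m=np.array([[0,np.cos(c_),np.sin(c_)],[0,np.sin(c_),-np.cos(c_)],[-1,0,0]])
    print(c);rows(P[c:c+5],m,p,q)
    p=np.array(P[min(c+4,20)][:3]);q=P[min(c+4,20)][3];print("->",p.round(1),q)
E
```

```text
[297.07942412 178.1123181 ] [588.34220364 136.80962458 180.        ]
0
[-0.0097, -0.0046, -0.0549, -9.98]
[-0.0197, -0.0140, -0.1091, -19.96]
[-0.0297, -0.0282, -0.1621, -29.94]
[-0.0387, -0.0469, -0.2135, -39.92]
[-0.0387, -0.0700, -0.2628, -49.90]
-> [ 447.4 -420.7  270. ] -18.695238095238096
5
[0.0000, 0.0183, -0.0511, -9.98]
[0.0000, 0.0320, -0.1034, -19.96]
[0.0000, 0.0409, -0.1566, -29.94]
[0.0000, 0.0451, -0.2101, -39.92]
[0.0000, 0.0446, -0.2637, -49.90]
-> [ 574.1 -185.3  270. ] 31.2095238095238
10
[0.0000, 0.0372, -0.0382, -9.98]
[0.0000, 0.0707, -0.0794, -19.96]
[0.0000, 0.1004, -0.1233, -29.94]
[0.0000, 0.1259, -0.1694, -39.92]
[0.0000, 0.1472, -0.2175, -49.90]
-> [587.3  77.  270. ] 81.11428571428573
15
[0.0000, 0.0488, -0.0190, -9.98]
[0.0000, 0.0955, -0.0422, -19.96]
[0.0000, 0.1399, -0.0693, -29.94]
[0.0000, 0.1815, -0.1001, -39.92]
[0.0000, 0.2201, -0.1343, -49.90]
-> [488.6 315.2 270. ] 131.0190476190476
20
[0.0000, 0.0513, 0.0029, -9.98]
-> [457.1 355.9 270. ] 141.0
```

```bash
python3 -m pendant '[-0.0097,-0.0046,-0.0549,-10, -0.02,-0.014,-0.109,-20, -0.03,-0.028,-0.162,-30, -0.039,-0.047,-0.2135,-40, -0.039,-0.07,-0.263,-50]' 1
```

```text
clock: 0.72
ee_pos: [449.1, -419.6, 270.8]
tool_rot: [0.573, 0.414, -0.573, 0.415]
contact_force: [0.1, 0.6, 0.9]
grip_width: 85.5
```

```bash
python3 -m pendant '[0,0.018,-0.051,-10, 0,0.032,-0.1034,-20, 0,0.041,-0.1566,-30, 0,0.045,-0.210,-40, 0,0.0446,-0.2637,-50]'; python3 -m pendant '[0,0.037,-0.038,-10, 0,0.071,-0.079,-20, 0,0.1,-0.123,-30, 0,0.126,-0.169,-40, 0,0.147,-0.2175,-50]';python3 -m pendant '[0,0.049,-0.019,-10, 0,0.0955,-0.042,-20, 0,0.14,-0.069,-30, 0,0.1815,-0.1,-40, 0,0.22,-0.134,-50]'; python3 - <<'E'
from h import *
p,a,m=cur();print(p,a,m.round(3),get_state()["joints"]);rows([(457.3,355.6,150,141),(457.3,355.6,60,141),(457.3,355.6,37,141)])
E
```

```text
clock: 1.35
ee_pos: [574.3, -183.2, 269.9]
tool_rot: [0.344, 0.618, -0.344, 0.618]
contact_force: [0.3, 0.2, -0.3]
grip_width: 85.6
clock: 1.98
ee_pos: [585.7, 79.1, 270.0]
tool_rot: [0.051, 0.705, -0.051, 0.705]
contact_force: [1.1, 0.5, -0.1]
grip_width: 85.4
clock: 2.6
ee_pos: [485.2, 316.3, 270.0]
tool_rot: [-0.252, 0.661, 0.252, 0.661]
contact_force: [0.0, 0.7, 0.3]
grip_width: 85.1
[485.23030823 316.29344378 269.96188864] 131.75074539765075 [[-0.    -0.666  0.746]
 [-0.     0.746  0.666]
 [-1.     0.    -0.   ]] [ 5.57127833e-01  3.13742834e-01  1.69802540e+00 -1.14148230e-05
  1.13024417e+00 -1.74235161e+00]
[0.1200, 0.0479, 0.0054, -9.25]
[0.2100, 0.0479, 0.0054, -9.25]
[0.2330, 0.0479, 0.0054, -9.25]
```

```bash
python3 -m pendant '[0.03,0.024,0.0027,-5, 0.06,0.048,0.005,-9.25, 0.09,0.048,0.005,-9.25, 0.12,0.048,0.005,-9.25, 0.12,0.048,0.005,-9.25]' 0.75;  python3 - <<'E'
from h import *
p,a,m=cur();print(p,a);rows([(457.3,355.6,37,141)])
for n in("scene","top"):cv2.imwrite(f"pics/{n}1.png",grab_frame(n)[:,:,::-1])
zoom("pics/s1z.png",cv2.imread("pics/scene1.png"),200,230,150,140,4)
print(proj("scene",p),proj("top",p))
E
```

```text
clock: 3.22
ee_pos: [456.6, 353.1, 148.0]
tool_rot: [-0.303, 0.641, 0.302, 0.637]
contact_force: [0.2, 0.5, 0.1]
grip_width: 64.0
[456.55529622 353.07025066 147.97470492] 140.67709846982322
[0.1110, 0.0009, 0.0030, -0.32]
[264.20037476 301.36960687] [162.16229502 270.22618229]
```

View pics/s1z.png

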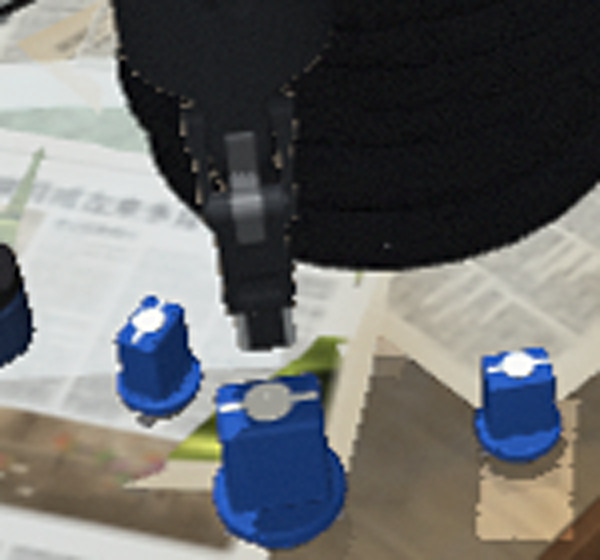

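```bash
python3 -m pendant '[0.03,0.001,0.003,0, 0.06,0.001,0.003,0, 0.09,0.001,0.003,0, 0.11,0.001,0.003,0, 0.11,0.001,0.003,0]'; python3 -m pendant '[0,0,0,0,0,0,0,0,0,0,0,0,0,0,0,0,0,0,0,0]' 0;  python3 - <<'E'
from h import *
p,a,m=cur();print(p,a,get_state()["contact_force"])
for n in("scene","top"):cv2.imwrite(f"pics/{n}2.png",grab_frame(n)[:,:,::-1])
zoom("pics/s2z.png",cv2.imread("pics/scene2.png"),200,250,150,130,4)
E
```

```text
clock: 3.95
ee_pos: [459.2, 356.9, 40.0]
tool_rot: [-0.303, 0.64, 0.302, 0.639]
contact_force: [0.5, 1.0, -0.0]
grip_width: 63.8
clock: 4.58
ee_pos: [460.2, 357.7, 41.6]
tool_rot: [-0.302, 0.638, 0.303, 0.64]
contact_force: [-0.2, 0.0, 7.3]
grip_width: 29.5
[460.18846319 357.74995141  41.62000128] 140.66596954734842 [-0.16514208  0.02706686  7.27181791]
```

View pics/s2z.png

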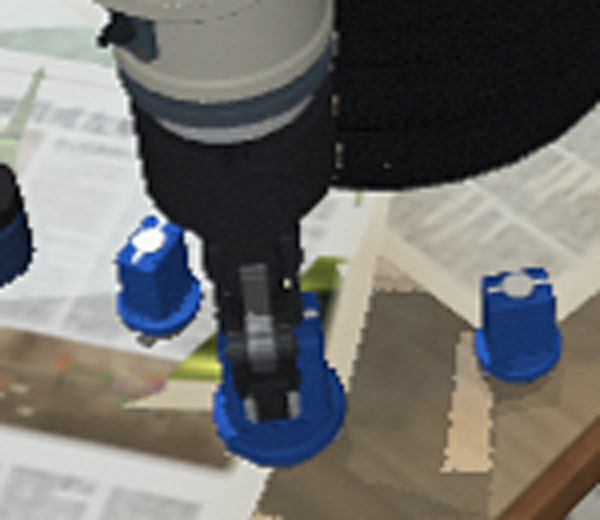

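```bash
python3 -m pendant '[-0.06,0,0,0, -0.12,0,0,0,-0.18,0,0,0,-0.235,0,0,0,-0.235,0,0,0]'; python3 - <<'E'
from h import *
p,a,m=cur();print(p,a)
f=[i/10 for i in range(1,11)]
W=[(p[0]+(454.8-p[0])*t,p[1]+(-149.9-p[1])*t,278,a+(97.1-a)*t) for t in f]
rows(W[:5])
q=W[4][3];c_=np.radians(q);m=np.array([[0,np.cos(c_),np.sin(c_)],[0,np.sin(c_),-np.cos(c_)],[-1,0,0]])
rows(W[5:],m,W[4][:3],q)
E
```

```text
clock: 5.3
ee_pos: [461.4, 358.7, 280.6]
tool_rot: [-0.302, 0.636, 0.303, 0.642]
contact_force: [0.4, -0.9, -2.4]
grip_width: 29.2
[461.37191189 358.70274189 280.62412406] 140.6676325376554
[0.0023, -0.0317, -0.0398, 4.36]
[0.0020, -0.0634, -0.0795, 8.71]
[0.0017, -0.0952, -0.1193, 13.07]
[0.0014, -0.1269, -0.1590, 17.43]
[0.0011, -0.1586, -0.1988, 21.78]
[0.0000, -0.0442, -0.0251, 4.36]
[0.0000, -0.0884, -0.0503, 8.71]
[0.0000, -0.1326, -0.0754, 13.07]
[0.0000, -0.1769, -0.1006, 17.43]
[0.0000, -0.2211, -0.1257, 21.78]
```

```bash
python3 -m pendant '[0.002,-0.0317,-0.0398,4.36, 0.002,-0.0634,-0.0795,8.7, 0.002,-0.095,-0.119,13, 0.001,-0.127,-0.159,17.4, 0.001,-0.1586,-0.1988,21.8]';python3 -m pendant '[0,-0.044,-0.025,4.4, 0,-0.088,-0.05,8.7, 0,-0.133,-0.075,13, 0,-0.177,-0.1006,17.4, 0,-0.221,-0.1257,21.8]'; python3 - <<'E'
from h import *
p,a,m=cur();print(p,a,m.round(3))
rows([(454.8-3.3*m[0,2]*-1,-149.9+3.3*m[1,2],150,97.1)])
E
```

```text
clock: 5.92
ee_pos: [454.8, 101.1, 273.0]
tool_rot: [-0.175, 0.686, 0.176, 0.684]
contact_force: [0.7, -0.2, -1.5]
grip_width: 29.4
clock: 6.55
ee_pos: [451.4, -152.7, 273.0]
tool_rot: [-0.042, 0.707, 0.043, 0.705]
contact_force: [1.3, -0.1, -1.8]
grip_width: 29.6
[ 451.43248855 -152.67469101  273.01834872] 96.91486461498502 [[-0.002 -0.12   0.993]
 [ 0.001  0.993  0.12 ]
 [-1.     0.001 -0.002]]
[0.1230, 0.0022, 0.0072, -0.19]
```

```bash
python3 -m pendant '[0.04,0.002,0.007,-0.2, 0.08,0.002,0.007,-0.2, 0.123,0.002,0.007,-0.2,0.123,0.002,0.007,-0.2,0.123,0.002,0.007,-0.2]'; python3 - <<'E'
from h import *
p,a,m=cur();print(p,a,m.round(3))
for n in("scene","top"):cv2.imwrite(f"pics/{n}3.png",grab_frame(n)[:,:,::-1])
zoom("pics/s3z.png",cv2.imread("pics/scene3.png"),360,110,110,130,5)
zoom("pics/t3z.png",cv2.imread("pics/top3.png"),380,160,120,150,4)
E
```

```text
clock: 7.18
ee_pos: [459.6, -148.6, 151.9]
tool_rot: [-0.045, 0.706, 0.045, 0.706]
contact_force: [-0.1, -0.6, -1.2]
grip_width: 29.4
[ 459.59417647 -148.56021372  151.87894521] 97.26874247707514 [[ 0.    -0.127  0.992]
 [ 0.     0.992  0.127]
 [-1.     0.     0.   ]]
```

View pics/s3z.png

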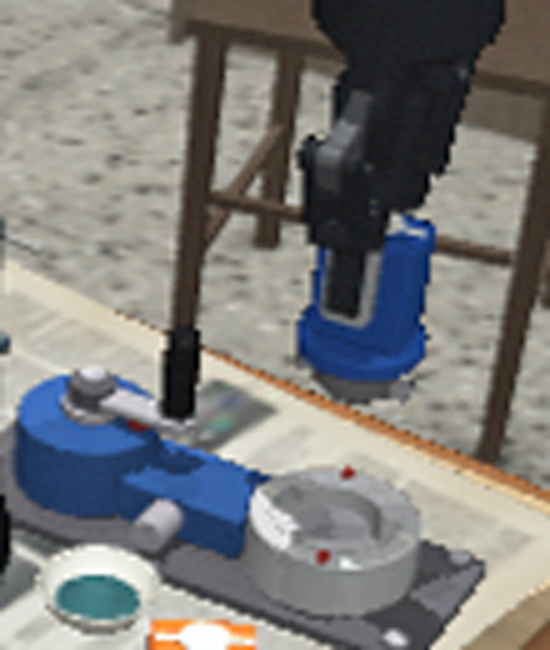

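View pics/t3z.png

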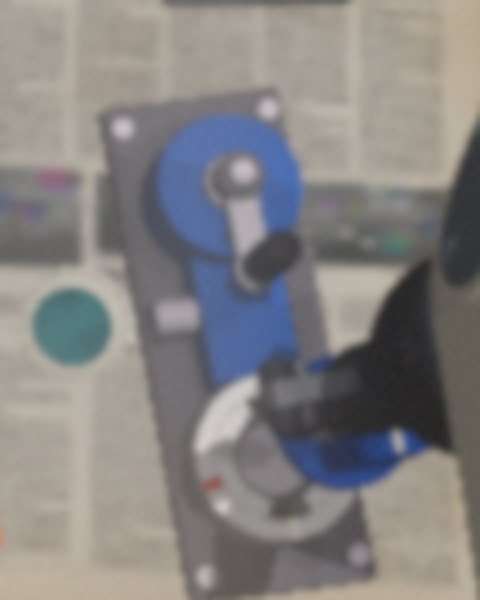

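```bash
python3 - <<'E'
from h import *
im=cv2.imread("pics/scene3.png");hsv=cv2.cvtColor(im,cv2.COLOR_BGR2HSV)
m=cv2.inRange(hsv,(105,150,40),(125,255,255))
k,l,st,c=cv2.connectedComponentsWithStats(m[140:195,410:455]);
i=1+np.argmax(st[1:,4]);M=(l==i)
for r in range(M.shape[0]):
    x=np.where(M[r])[0]
    if len(x):print(r+140,x.min()+410,x.max()+410,end=" | ")
print()
# predicted flange outline for cartridge at TCP-3.3*zt
p,a,mm=cur()
for off in(-3.3,0,-6):
    C=p+off*mm[:,2];C[2]=110
    pts=[proj("scene",C+[29*np.cos(t),29*np.sin(t),h]) for h in(18.5,29) for t in np.linspace(0,6.28,120)]
    pts=np.array(pts);print(off,C.round(1),pts.min(0),pts.max(0))
E
```

```text
153 441 441 | 154 442 445 | 155 444 446 | 156 446 446 | 157 437 446 | 158 437 446 | 159 424 446 | 160 424 445 | 161 424 445 | 162 424 445 | 163 424 445 | 164 423 445 | 165 423 445 | 166 423 444 | 167 423 444 | 168 423 444 | 169 423 444 | 170 423 444 | 171 422 444 | 172 421 443 | 173 421 443 | 174 420 443 | 175 420 444 | 176 420 444 | 177 420 444 | 178 420 444 | 179 420 444 | 180 420 444 | 181 421 443 | 182 422 442 | 183 423 442 | 184 425 439 | 185 428 438 | 
-3.3 [ 457.1 -149.2  110. ] [417.69951138 168.31990012] [445.26553928 186.60911282]
0 [ 460.4 -148.8  110. ] [416.32802607 167.90199625] [443.83658438 186.15039879]
-6 [ 454.5 -149.6  110. ] [418.82440471 168.66265532] [446.43761058 186.98537347]
```

```bash
python3 - <<'E'
from h import *
p,a,m=cur();print(get_state()["clock"],p,a,get_state()["contact_force"])
rows([(458.5,-149.3,84,97.1)])
E
```

```text
7.275 [ 460.41268384 -148.81983456  152.86587989] 97.27353929513595 [-0.17406208 -0.54926193 -1.82210902]
[0.0689, -0.0002, -0.0021, 0.17]
```

```bash
python3 -m pendant '[0.03,0,-0.0015,0.1, 0.06,-0.0002,-0.0015,0.1, 0.068,-0.0002,-0.0015,0.1,0.068,-0.0002,-0.0015,0.1,0.068,-0.0002,-0.0015,0.1]'; python3 - <<'E'
from h import *
for i in range(2):
  p,a,m=cur();print(p,a,m[:,0].round(4))
  for n in("scene","top"):cv2.imwrite(f"pics/{n}4.png",grab_frame(n)[:,:,::-1])
zoom("pics/s4z.png",cv2.imread("pics/scene4.png"),390,140,80,100,7)
zoom("pics/t4z.png",cv2.imread("pics/top4.png"),400,220,90,100,6)
E
```

```text
clock: 7.9
ee_pos: [458.9, -149.2, 84.6]
tool_rot: [-0.045, 0.705, 0.044, 0.706]
contact_force: [-0.4, -0.7, -1.4]
grip_width: 29.4
[ 458.88795985 -149.2313147    84.60435841] 97.16860347861176 [ 2.2e-03 -8.0e-04 -1.0e+00]
[ 458.67676631 -149.15169472   84.39927013] 97.16984482416994 [ 2.e-03 -7.e-04 -1.e+00]
```

View pics/s4z.png

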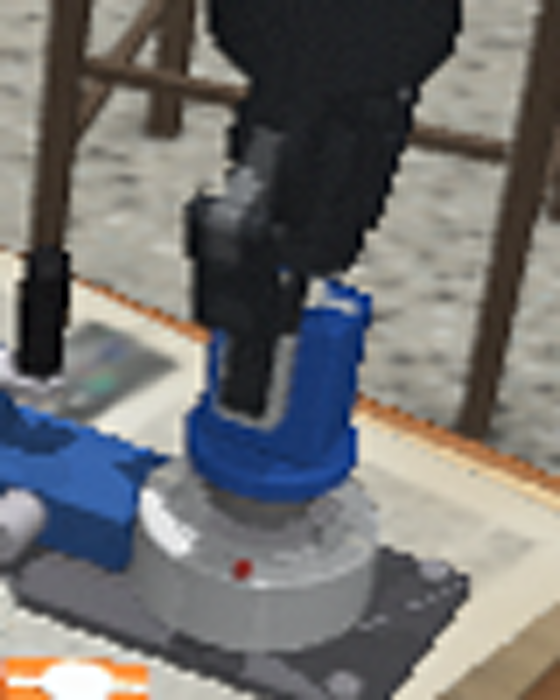

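View pics/t4z.png

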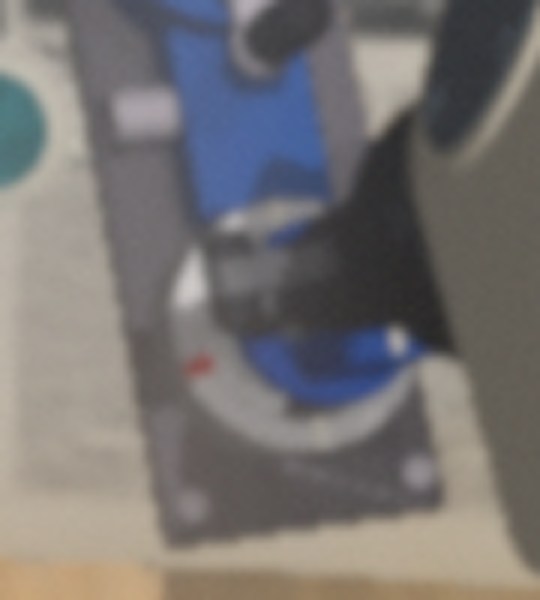

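```bash
python3 - <<'E'
from h import *
S=np.array([454.7,-149.8,0])
def ext(C,r,hs):
    q=np.array([proj("scene",C+np.array([r*np.cos(t),r*np.sin(t),h])) for h in hs for t in np.linspace(0,6.28,200)]);return q.min(0),q.max(0)
def ext2(C,r,hs):
    q=np.array([proj("top",C+np.array([r*np.cos(t),r*np.sin(t),h])) for h in hs for t in np.linspace(0,6.28,200)]);return q.min(0),q.max(0)
u=84.5-41.6;
z=lambda q:[(v-np.array([390,140]))*7+3 for v in q]
z2=lambda q:[(v-np.array([400,220]))*6+2.5 for v in q]
print("rim",z(ext(S,40,(40,))),z2(ext2(S,40,(40,))));print("flange",z(ext(S,29,(u+18.5,u+29))),z2(ext2(S,29,(u+18.5,u+29))))
E
```

```text
rim [array([138.83186312, 438.80062327]), array([384.32578603, 582.09100982])] [array([170.58355612, 198.87293314]), array([425.95242755, 453.81247863])]
flange [array([179.79028165, 378.79327802]), array([364.95613041, 508.03928539])] [array([223.33332575, 217.04702952]), array([423.95410951, 411.60849286])]
```

```bash
python3 -m pendant '[0.002,0,0,0, 0.004,0,0,0, 0.006,0,0,0, 0.008,0,0,0,0.008,0,0,0]'; python3 - <<'E'
from h import *
s=get_state();print(cur(s)[:2],s["torque"])
E
```

```text
clock: 8.72
ee_pos: [457.7, -148.8, 75.1]
tool_rot: [-0.044, 0.706, 0.044, 0.706]
contact_force: [0.6, 0.1, -1.3]
grip_width: 29.3
(array([ 457.70724416, -148.83805596,   75.06487344]), np.float64(97.16519790611567)) [0.00825483 0.02981743 0.03041722]
```

```bash
python3 -m pendant '[0.002,0,0,0, 0.004,0,0,0, 0.006,0,0,0, 0.006,0,0,0,0.006,0,0,0]'; python3 - <<'E'
from h import *
s=get_state();print(cur(s)[:2],s["torque"])
E
```

```text
clock: 9.35
ee_pos: [458.1, -148.9, 69.5]
tool_rot: [-0.044, 0.706, 0.044, 0.706]
contact_force: [-1.0, 0.6, 4.8]
grip_width: 29.4
(array([ 458.06922284, -148.93266897,   69.53297088]), np.float64(97.1679065944918)) [ 0.08765612  0.20277197 -0.01615015]
```

```bash
python3 -m pendant '[0.002,0,0,0, 0.004,0,0,0, 0.005,0,0,0, 0.0055,0,0,0,0.0055,0,0,0]'; python3 - <<'E'
from h import *
s=get_state();print(cur(s)[:2],s["torque"])
for n in("scene",):cv2.imwrite(f"pics/{n}5.png",grab_frame(n)[:,:,::-1])
zoom("pics/s5z.png",cv2.imread("pics/scene5.png"),390,140,80,100,7)
E
```

```text
clock: 9.98
ee_pos: [458.0, -148.9, 64.2]
tool_rot: [-0.044, 0.706, 0.044, 0.706]
contact_force: [-1.6, 1.2, 8.7]
grip_width: 29.4
(array([ 458.04252578, -148.94678536,   64.23897139]), np.float64(97.16414991607031)) [ 0.16256312  0.36885575 -0.02382677]
```

View pics/s5z.png

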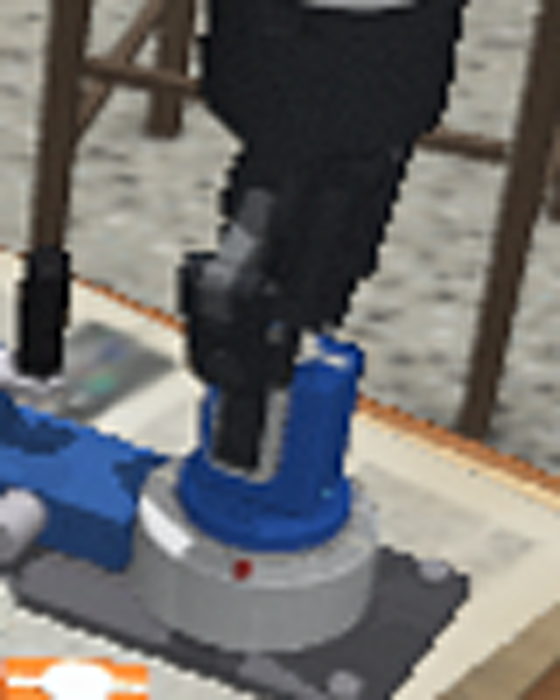

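```bash
python3 -m pendant '[0.001,-0.0003,0,5, 0.001,-0.0009,-0.0001,15, 0.001,-0.0015,-0.0003,25, 0.001,-0.002,-0.0006,35,0.001,-0.002,-0.0006,35]'; python3 - <<'E'
from h import *
s=get_state();print(cur(s)[:2],s["torque"],s["joints"])
E
```

```text
clock: 10.65
ee_pos: [458.7, -151.3, 63.6]
tool_rot: [0.171, 0.685, -0.171, 0.687]
contact_force: [0.1, 1.0, 9.1]
grip_width: 29.3
(array([ 458.67390009, -151.34887924,   63.60843651]), np.float64(62.04672079664091)) [ 0.05195241  0.06195445 -0.09057214] [-3.43407694e-01  4.98215132e-01  2.03616595e+00  1.31130732e-04
  6.04746012e-01 -1.42643452e+00]
```

```bash
python3 -m pendant '[0,-0.0006,0,10, 0,-0.0012,-0.0002,20, 0,-0.0018,-0.0005,30, 0,-0.0023,-0.0009,41,0,-0.0023,-0.0009,41]'; python3 - <<'E'
from h import *
s=get_state();print(cur(s)[:2],s["torque"],s["joints"])
for n in("scene","top"):cv2.imwrite(f"pics/{n}6.png",grab_frame(n)[:,:,::-1])
zoom("pics/s6z.png",cv2.imread("pics/scene6.png"),390,140,80,100,7)
E
```

```text
clock: 11.28
ee_pos: [456.8, -152.6, 63.6]
tool_rot: [0.401, 0.582, -0.4, 0.584]
contact_force: [1.0, 2.9, 9.6]
grip_width: 29.3
(array([ 456.79341739, -152.63862735,   63.59150739]), np.float64(21.020554719281176)) [ 0.51499727  0.01558731 -0.06135407] [-3.47503779e-01  4.96993973e-01  2.03900957e+00  8.61232383e-04
  6.03320966e-01 -7.15089167e-01]
```

View pics/s6z.png

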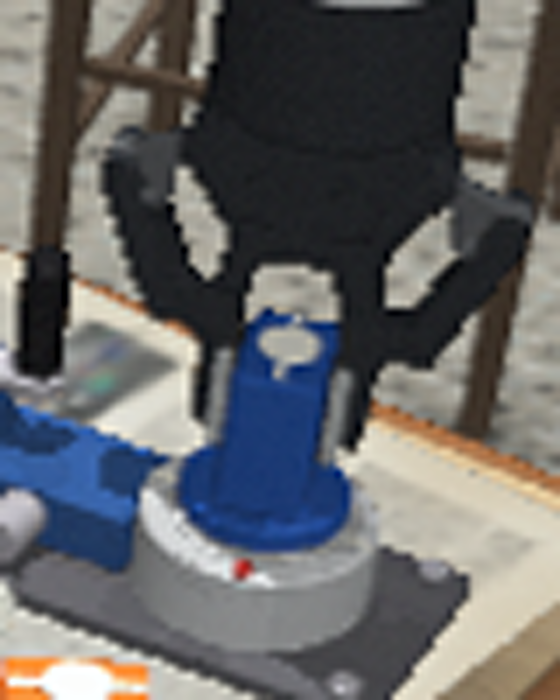

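```bash
python3 -m pendant '[-0.002,0,0,0, -0.004,0,0,0, -0.006,0,0,0, -0.0065,0,0,0,-0.0065,0,0,0]'; python3 - <<'E'
from h import *
s=get_state();print(cur(s)[:2],s["torque"],s["contact_force"])
E
python3 -m pendant '[0,0,0,0,0,0,0,0,0,0,0,0,0,0,0,0,0,0,0,0]' 0.6
```

```text
clock: 12.0
ee_pos: [456.7, -152.7, 69.7]
tool_rot: [0.4, 0.583, -0.399, 0.584]
contact_force: [4.0, 3.3, 5.8]
grip_width: 29.3
(array([ 456.68839765, -152.67269923,   69.67762314]), np.float64(21.154280368454234)) [ 0.7682429  -0.73500987 -0.05549229] [4.02968607 3.27047002 5.8365837 ]
clock: 12.62
ee_pos: [455.6, -152.6, 69.3]
tool_rot: [0.4, 0.583, -0.4, 0.583]
contact_force: [-0.2, 0.6, -0.2]
grip_width: 50.8
```

Lift off and look.

```bash
python3 -m pendant '[-0.04,0,0,0, -0.08,0,0,0, -0.12,0,0,0, -0.16,0,0,0,-0.2,0,0,0]'; python3 -m pendant '[0,0,-0.05,0,0,0,-0.1,0,0,0,-0.15,0,0,0,-0.2,0,0,0,-0.2,0]'; python3 - <<'E'
from h import *
p,a,m=cur();print(p,a)
for n in("scene","top"):cv2.imwrite(f"pics/{n}7.png",grab_frame(n)[:,:,::-1])
zoom("pics/s7z.png",cv2.imread("pics/scene7.png"),350,140,120,110,5)
zoom("pics/t7z.png",cv2.imread("pics/top7.png"),390,170,110,140,4)
E
```

```text
clock: 13.25
ee_pos: [455.3, -152.5, 270.7]
tool_rot: [0.4, 0.583, -0.4, 0.583]
contact_force: [-0.5, 0.3, -0.4]
grip_width: 51.0
clock: 13.88
ee_pos: [382.0, 36.1, 269.3]
tool_rot: [0.398, 0.584, -0.398, 0.584]
contact_force: [0.4, -0.4, 0.8]
grip_width: 51.3
[382.00385767  36.05788387 269.31111685] 21.424692272922176
```

View pics/s7z.png

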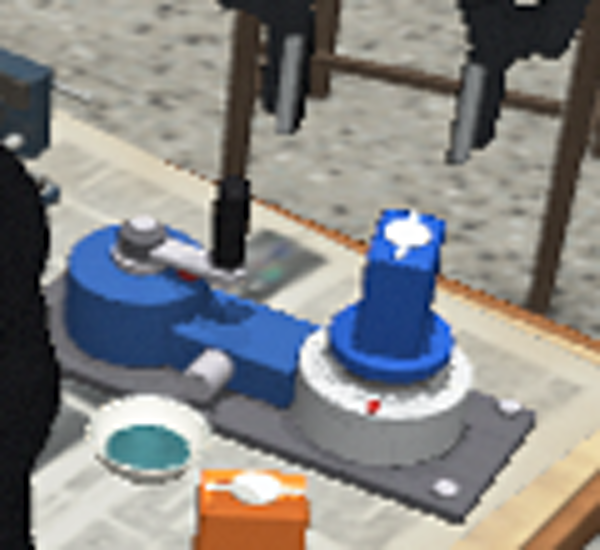

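View pics/t7z.png

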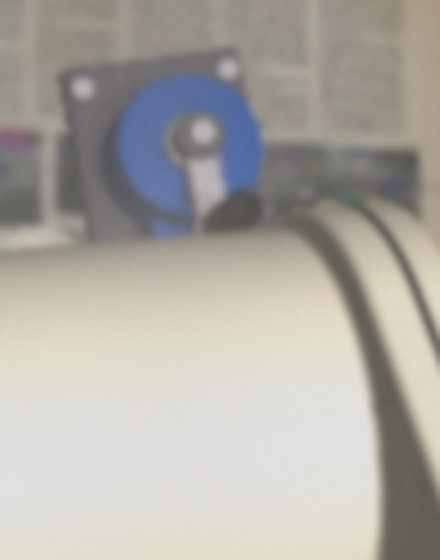

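```bash
python3 - <<'E'
from h import *
im=cv2.imread("pics/scene7.png");x,y,w,h=420,178,24,16
hsv=cv2.cvtColor(im,cv2.COLOR_BGR2HSV)[y:y+h,x:x+w]
m=cv2.inRange(hsv,(0,0,170),(180,90,255));M=cv2.moments(m,True);c=(M['m10']/M['m00']+x,M['m01']/M['m00']+y)
print(c,[cast("scene",*c,z).round(1) for z in(102.5,106,109.5,113)])
for k in (102.5,109.5,116):print(k,proj("scene",(454.7,-149.8,k)))
z5=lambda X,Y:((X+.5)/5-.5+350,(Y+.5)/5-.5+140)
a,b=cast("scene",*z5(414,213),109.5),cast("scene",*z5(401,256),109.5);d=b-a;print(np.linalg.norm(d),np.degrees(np.arctan2(d[1],d[0])), "want",7.1-75+180)
print(proj("scene",(454.7,-149.8,40)), z5(386,388))
E
```

```text
(430.3805970149254, 184.5820895522388) [array([ 465.6, -167.1,  102.5]), array([ 463.1, -162.2,  106. ]), array([ 460.7, -157.2,  109.5]), array([ 458.2, -152.2,  113. ])]
102.5 [430.5407988  189.55891387]
109.5 [430.97104307 186.91482478]
116 [431.37386122 184.43928438]
36.55255778444702 112.13225119986524 want 112.1
[426.85568184 212.20599647] (426.8, 217.2)
```

```bash
python3 - <<'E'
from h import *
im=cv2.imread("pics/scene7.png")
hsv=cv2.cvtColor(im,cv2.COLOR_BGR2HSV)
for r in range(178,196):print(r,"".join("#" if hsv[r,c,1]<90 and hsv[r,c,2]>170 else ("b" if 100<hsv[r,c,0]<130 and hsv[r,c,1]>150 else ".") for c in range(418,446)))
E
```

```text
178 #########............####..#
179 ###########......#..###.....
180 .###....####................
181 .......######.#.......####..
182 ...#####.bbbbb##.......#####
183 .........bbbb.##bbb........#
184 ......#.bb######.bbbb.......
185 ......#.b########.bbb.#.....
186 .....##.b#########.bb.......
187 .....#.bb#########.bb......#
188 .......bbb########bb........
189 #......bbbb.##..bbbb.#####..
190 ####..bbbbb##.bbbbbb.####...
191 #####.bbbbb##bbbbbbb.#......
192 #####.bbbbbbbbbbbbbb........
193 ####..bbbbbbbbbbbbbb.##.....
194 ####.bbbbbbbbbbbbbb.........
195 ####.bbbbbbbbbbbbbb.........
```

```bash
python3 - <<'E'
from h import *
p,a,m=cur();T=np.array([539.2,-139.0,200.]);f=np.arange(1,9)/8
W=[(*(p+(T-p)*t),a+(97.1-a)*t) for t in f];rows(W)
E
```

```text
[0.0087, 0.0103, 0.0272, -9.48]
[0.0174, 0.0206, 0.0545, -18.96]
[0.0261, 0.0308, 0.0817, -28.44]
[0.0348, 0.0411, 0.1089, -37.91]
[0.0435, 0.0514, 0.1361, -47.39]
[0.0522, 0.0617, 0.1634, -56.87]
[0.0609, 0.0720, 0.1906, -66.35]
[0.0696, 0.0822, 0.2178, -75.83]
```

```bash
python3 -m pendant '[0.009,0.0103,0.027,-9.5, 0.017,0.0206,0.0545,-19, 0.026,0.031,0.0817,-28.4, 0.035,0.041,0.109,-38, 0.0435,0.0514,0.136,-47.4]'; python3 - <<'E'
from h import *
p,a,m=cur();print(p,a);rows([(539.2,-139,200,97.1)])
E
```

```text
clock: 14.6
ee_pos: [481.3, -76.8, 225.3]
tool_rot: [0.13, 0.695, -0.13, 0.695]
contact_force: [-0.1, 0.9, -0.3]
grip_width: 51.5
[481.30209611 -76.83052781 225.26497652] 68.74424570361776
[0.0253, -0.0369, 0.0765, -28.36]
```

```bash
python3 -m pendant '[0.008,-0.0123,0.0255,-9.5, 0.016,-0.0246,0.051,-19, 0.0253,-0.0369,0.0765,-28.4,0.0253,-0.0369,0.0765,-28.4,0.0253,-0.0369,0.0765,-28.4]'; python3 - <<'E'
from h import *
p,a,m=cur();print(p,a);rows([(539.2,-139,120,97.1)])
E
```

```text
clock: 15.22
ee_pos: [537.5, -137.3, 200.2]
tool_rot: [-0.041, 0.706, 0.042, 0.706]
contact_force: [0.1, -0.1, 0.4]
grip_width: 51.5
[ 537.52608714 -137.34191687  200.19183825] 96.74293286566288
[0.0802, -0.0019, 0.0016, -0.36]
```

```bash
python3 -m pendant '[0.03,-0.001,0.001,-0.3, 0.06,-0.0018,0.001,-0.3, 0.072,-0.0018,0.001,-0.3,0.072,-0.0018,0.001,-0.3,0.072,-0.0018,0.001,-0.3]'; python3 - <<'E'
from h import *
p,a,m=cur();print(p,a)
for n in("scene","top"):cv2.imwrite(f"pics/{n}8.png",grab_frame(n)[:,:,::-1])
zoom("pics/s8z.png",cv2.imread("pics/scene8.png"),350,110,120,120,5)
zoom("pics/t8z.png",cv2.imread("pics/top8.png"),390,170,110,140,4)
E
```

```text
clock: 15.85
ee_pos: [540.1, -138.4, 129.7]
tool_rot: [-0.045, 0.705, 0.045, 0.706]
contact_force: [-0.5, 0.0, 0.2]
grip_width: 51.0
[ 540.08846109 -138.36936903  129.66543842] 97.25912157091248
```

View pics/s8z.png

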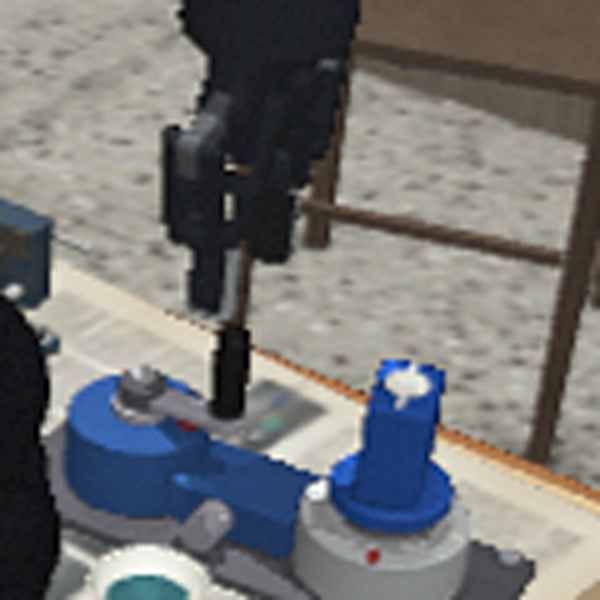

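View pics/t8z.png

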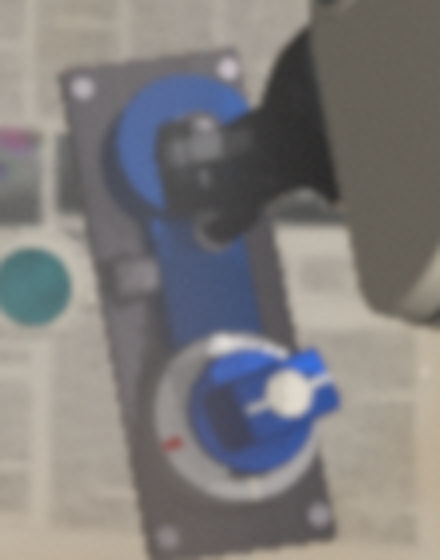

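```bash
python3 - <<'E'
from h import *
print("disc tri",tri((431,186.4),(462.1,268.1)))
E
python3 -m pendant '[0.02,-0.0005,-0.0008,0, 0.04,-0.0005,-0.0008,0, 0.052,-0.0005,-0.0008,0,0.052,-0.0005,-0.0008,0,0.052,-0.0005,-0.0008,0]' && python3 -m pendant '[0,0,0,0,0,0,0,0,0,0,0,0,0,0,0,0,0,0,0,0]' 0;python3 - <<'E'
from h import *
s=get_state();p,a,m=cur(s);print(p,a,s["contact_force"],s["torque"])
for n in("scene","top"):cv2.imwrite(f"pics/{n}9.png",grab_frame(n)[:,:,::-1])
zoom("pics/s9z.png",cv2.imread("pics/scene9.png"),350,110,120,120,5)
E
```

```text
disc tri [ 456.05916335 -152.63909171  108.85093089]
clock: 16.58
ee_pos: [539.2, -139.0, 77.2]
tool_rot: [-0.045, 0.705, 0.045, 0.706]
contact_force: [-0.2, 0.5, -0.7]
grip_width: 51.0
clock: 17.2
ee_pos: [539.0, -138.3, 77.3]
tool_rot: [-0.045, 0.705, 0.045, 0.706]
contact_force: [-0.8, 4.2, 5.3]
grip_width: 16.3
[ 538.95197902 -138.31043911   77.28722142] 97.25751497636008 [-0.75159141  4.24291938  5.34600751] [0.67006608 0.09522625 0.00452733]
```

View pics/s9z.png

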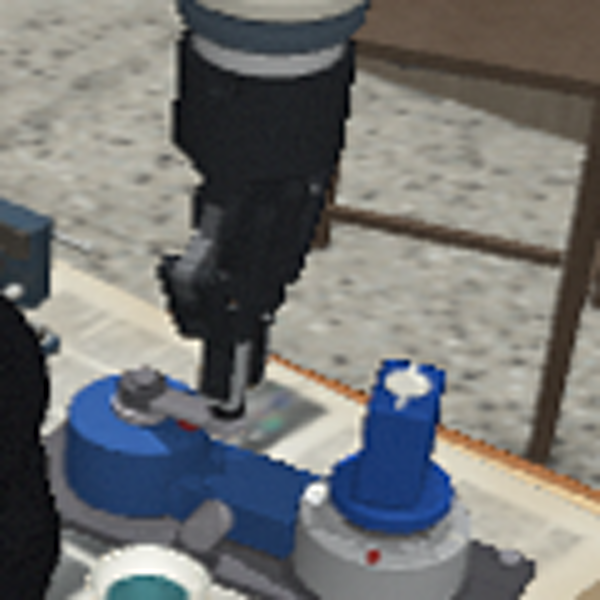

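```bash
python3 -m pendant '[0,0.0139,0.0022,0, 0,0.0265,0.0086,0, 0,0.0364,0.0185,0, 0,0.0428,0.0311,0, 0,0.045,0.045,0]'; python3 - <<'E'
from h import *
s=get_state();p,a,m=cur(s);print(p,a,s["contact_force"],s["joints"])
cv2.imwrite("pics/scene10.png",grab_frame("scene")[:,:,::-1])
zoom("pics/s10z.png",cv2.imread("pics/scene10.png"),350,110,120,120,5)
E
```

```text
clock: 17.92
ee_pos: [577.5, -87.9, 77.3]
tool_rot: [-0.045, 0.706, 0.045, 0.705]
contact_force: [-1.7, -2.8, 4.4]
grip_width: 16.2
[577.5200342  -87.8986348   77.32307739] 97.28788917877546 [-1.71596401 -2.80357506  4.3651571 ] [-1.71509901e-01  5.77965123e-01  1.80669939e+00  2.73180136e-04
  7.57668865e-01 -1.86970254e+00]
```

View pics/s10z.png

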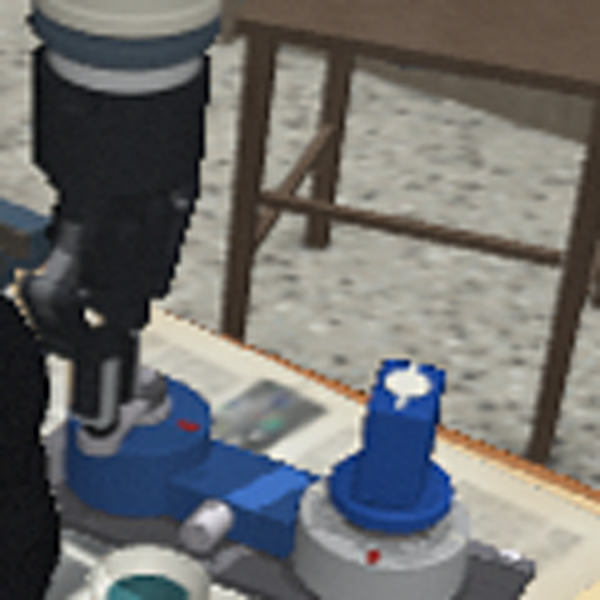

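```bash
python3 -m pendant '[0,-0.0022,0.0139,0, 0,-0.0086,0.0265,0, 0,-0.0185,0.0364,0, 0,-0.0311,0.0428,0, 0,-0.045,0.045,0]'; python3 -m pendant '[0,-0.0139,-0.0022,0, 0,-0.0265,-0.0086,0, 0,-0.0364,-0.0185,0, 0,-0.0428,-0.0311,0, 0,-0.045,-0.045,0]'; python3 - <<'E'
from h import *
s=get_state();p,a,m=cur(s);print(p,a,s["contact_force"],s["joints"])
cv2.imwrite("pics/scene11.png",grab_frame("scene")[:,:,::-1])
zoom("pics/s11z.png",cv2.imread("pics/scene11.png"),350,110,120,120,5)
E
```

```text
clock: 18.6
ee_pos: [628.5, -127.7, 77.2]
tool_rot: [-0.045, 0.705, 0.045, 0.706]
contact_force: [-4.1, 1.2, 7.0]
grip_width: 16.2
clock: 19.23
ee_pos: [589.3, -177.6, 77.2]
tool_rot: [-0.044, 0.705, 0.045, 0.706]
contact_force: [1.1, 10.1, 4.9]
grip_width: 16.1
[ 589.25370357 -177.56957854   77.20677494] 97.21161946455402 [ 1.13257146 10.14465322  4.92851517] [-0.3127528   0.61187735  1.73553313  0.00207614  0.79319106 -2.01087077]
```

View pics/s11z.png

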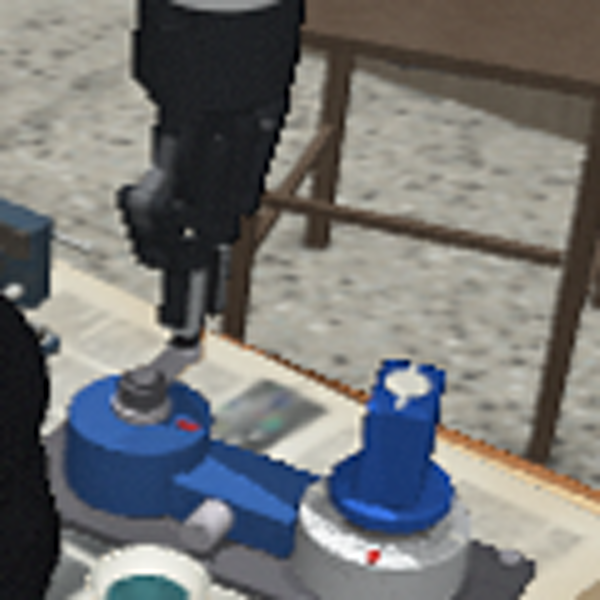

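```bash
python3 -m pendant '[0,0.0026,-0.0139,0, 0,0.009,-0.0265,0, 0,0.0187,-0.0364,0, 0,0.0311,-0.0428,0, 0,0.0448,-0.045,0]'; python3 - <<'E'
from h import *
s=get_state();p,a,m=cur(s);print(p,a,s["contact_force"],s["joints"])
E
python3 -m pendant '[0,0.0139,0.0022,0, 0,0.0265,0.0086,0, 0,0.0364,0.0185,0, 0,0.0428,0.0311,0, 0,0.045,0.045,0]';python3 -m pendant '[0,-0.0022,0.0139,0, 0,-0.0086,0.0265,0, 0,-0.0185,0.0364,0, 0,-0.0311,0.0428,0, 0,-0.045,0.045,0]'
```

```text
clock: 19.9
ee_pos: [538.9, -139.3, 77.3]
tool_rot: [-0.045, 0.705, 0.044, 0.706]
contact_force: [5.3, -1.2, 5.3]
grip_width: 16.1
[ 538.93584559 -139.30761146   77.26592438] 97.26403403818038 [ 5.28110822 -1.17139136  5.26421334] [-2.73972966e-01  5.47627109e-01  1.87104869e+00 -9.98505831e-04
  7.20727382e-01 -1.97080241e+00]
clock: 20.52
ee_pos: [576.7, -88.0, 77.2]
tool_rot: [-0.045, 0.706, 0.045, 0.705]
contact_force: [-2.1, -1.1, 11.1]
grip_width: 16.5
clock: 21.15
ee_pos: [628.4, -127.3, 77.2]
tool_rot: [-0.045, 0.705, 0.045, 0.706]
contact_force: [-1.6, 2.7, 10.2]
grip_width: 16.1
```

```bash
python3 -m pendant '[0,-0.0137,-0.0022,0, 0,-0.0262,-0.0086,0, 0,-0.036,-0.0185,0, 0,-0.0423,-0.0311,0, 0,-0.0445,-0.045,0]'; python3 -m pendant '[0,0.0022,-0.0139,0, 0,0.0086,-0.0265,0, 0,0.0185,-0.0364,0, 0,0.0311,-0.0428,0, 0,0.0445,-0.045,0]';python3 -m pendant '[0,0,0,0,0,0,0,0,0,0,0,0,0,0,0,0,0,0,0,0]'; python3 - <<'E'
from h import *
s=get_state();p,a,m=cur(s);print(p,a,s["contact_force"])
cv2.imwrite("pics/scene12.png",grab_frame("scene")[:,:,::-1])
zoom("pics/s12z.png",cv2.imread("pics/scene12.png"),350,110,120,120,5)
E
```

```text
clock: 21.78
ee_pos: [589.0, -177.5, 77.2]
tool_rot: [-0.045, 0.705, 0.045, 0.706]
contact_force: [1.3, 6.1, 7.8]
grip_width: 16.3
clock: 22.4
ee_pos: [538.9, -139.2, 77.3]
tool_rot: [-0.045, 0.705, 0.044, 0.706]
contact_force: [4.0, -1.5, 4.4]
grip_width: 16.2
clock: 23.02
ee_pos: [538.9, -138.8, 77.2]
tool_rot: [-0.045, 0.705, 0.045, 0.706]
contact_force: [1.1, 2.5, 7.7]
grip_width: 16.1
[ 538.93360886 -138.84428821   77.19332113] 97.28072365334805 [1.14154529 2.47466633 7.74161476]
```

View pics/s12z.png

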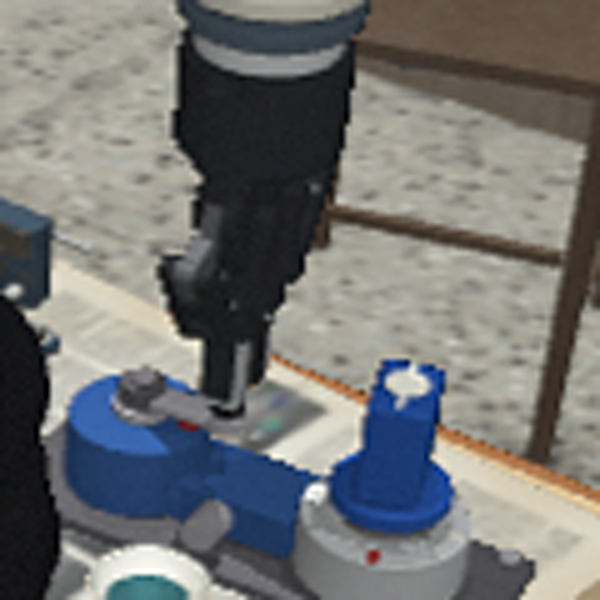

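Two turns, arm over the mark again. Release, lift and check.

```bash
python3 -m pendant '[0,0,0,0,0,0,0,0,0,0,0,0,0,0,0,0,0,0,0,0]' 0.6; python3 -m pendant '[-0.03,0,0,0,-0.07,0,0,0,-0.11,0,0,0,-0.15,0,0,0,-0.19,0,0,0]'; python3 -m pendant '[0,-0.05,0,0,0,-0.1,0,0,0,-0.15,0,0,0,-0.2,0,0,0,-0.25,0,0]'; python3 -m pendant '[0,0,0,0,0,0,0,0,0,0,0,0,0,0,0,0,0,0,0,0]'; python3 - <<'E'
from h import *
s=get_state();p,a,m=cur(s);print(p,a,s["contact_force"])
for n in("scene","top"):cv2.imwrite(f"pics/{n}13.png",grab_frame(n)[:,:,::-1])
zoom("pics/s13z.png",cv2.imread("pics/scene13.png"),350,140,120,110,5)
E
```

```text
clock: 23.7
ee_pos: [538.6, -139.1, 76.4]
tool_rot: [-0.045, 0.706, 0.045, 0.706]
contact_force: [-0.4, -0.2, 0.1]
grip_width: 51.2
clock: 24.32
ee_pos: [538.4, -139.0, 267.9]
tool_rot: [-0.045, 0.706, 0.045, 0.706]
contact_force: [-0.0, -0.3, 0.0]
grip_width: 51.1
clock: 24.95
ee_pos: [570.3, -388.7, 266.4]
tool_rot: [-0.045, 0.706, 0.045, 0.706]
contact_force: [0.3, -0.1, 0.8]
grip_width: 51.1
clock: 25.58
ee_pos: [570.5, -386.4, 266.8]
tool_rot: [-0.045, 0.706, 0.045, 0.706]
contact_force: [-0.1, -0.2, 0.4]
grip_width: 51.0
[ 570.54353684 -386.4163732   266.78085652] 97.31789907093311 [-0.14275486 -0.24045047  0.42453393]
```

View pics/s13z.png

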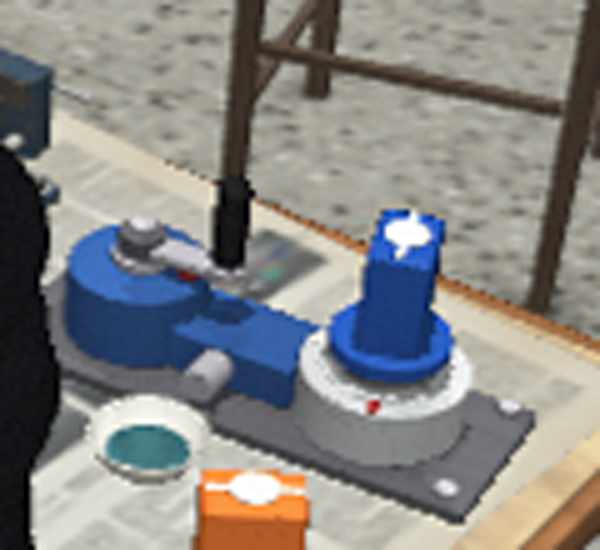

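View pics/top13.png

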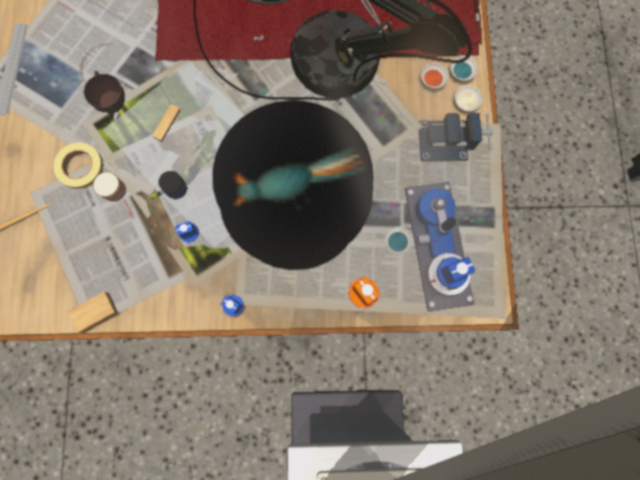

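```bash
python3 -c "
from station import *
print(finish_job())"
```

```text
the job is handed in; nothing more can be done
None
```

I loaded and locked the blue cartridge, cranked the dispenser two full turns clockwise, and handed the job in at about 25.7 s of the 72 s allowed. `finish_job()` gives no verdict, so these are my own checks:

- **Cartridge:** The largest blue cartridge went in at the white marks, was pushed down against about 10 N, turned 76° clockwise and let up into the lock.
    - **Angle:** Its stripe lies within about 1° of the red marks.
    - **Height:** The top measured 108.9 mm above the table by triangulation, against 109.5 mm when locked. A single-view estimate gave 110.5 mm. A first rough colour-mask reading came out about 6 mm too high; background pixels in the mask seem to be the cause, so I redid it.
    - **Centring:** The same two views put its centre about 3 mm from my estimate of the socket axis. With about 2 mm of calibration error that does not confirm the 4 mm limit by itself, but it is seated in the bore and looked upright after release.
- **Crank:** I led the knob round two full circles and let go. The final picture shows the arm pointing at the socket over the red mark, as at the start.
- **Bystanders:** The orange cartridge, dish and jar look unmoved by eye between the first and last top views; I did not measure their positions again. The gripper is clear of everything, with contact forces near zero.

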